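Top off the carton column and hold the stamp on its label

ROBOT

A 7-joint arm with a two-finger parallel gripper is mounted at the origin on a cart in front of the work surface, level with it; the furniture and walls round the work are solid. World frame = base frame: x ahead of the robot, y to its left, z up, the work surface at z = 0. Lengths are in m, angles in rad, forces in N, time in s.
With the tool pointing down it reaches from about 0.4 to 0.9 m from the base axis. Payload 5.5 kg.
Tool frame: the origin (TCP) lies between the finger pads; the fingertips stand robot.finger_overhang ahead of it and the grasp point (between the pads) lies 8 mm behind it (robot.finger_overhang is the distance from the TCP to the fingertips, in m); x points along the fingers, y is the direction in which the jaws open and shut, and the axes are right-handed (so a half turn about x gives the same grasp; the last joint's range is limited). The gripper opens to 85 mm and grips with 20 to 120 N. Pads are 22 mm wide; open, the fingers measure 114 mm over their backs; the gripper's body (76 mm by 85 mm) begins 54 mm behind the grasp point. The pads swing forward as they close: fully open they stand 13 mm farther back than shut.
Start: joints at [1.399, 0.501, -0.427, 1.55, 0.221, 1.138, -0.21], TCP at [0.274, -0.59, 0.242] pointing down, gripper open.
Joint ranges: [-2.88, 2.88], [-0.31, 2.03], [-1.54, 1.56], [0.2, 2.42], [-1.41, 4.55], [0.19, 2.02], [-2.57, 2.57]. Speed limits (rad/s): [2.57, 2.57, 3.14, 3.14, 3.14, 3.14, 3.14].

INTERFACE

Orientations are given as a 3x3 rotation matrix whose columns are the frame's x, y, z axes.
In Python, from cell import robot, cams gives the robot as it stands.
- The arm moves only by the tool carry_out, never from a script. Its argument "steps" is a list of rows, each an object of numbers: "rx", "ry", "rz": the turn, a rotation vector about the tool's x, y, z in rad; "dx", "dy", "dz": the shift along the tool's x, y, z in cm; "hand": the opening, from 0 (shut) to 1 (fully open). In form: [{"rx": .., "ry": .., "rz": .., "dx": .., "dy": .., "dz": .., "hand": ..}, ...]. A call has 1 to 12 rows; each row is the pose to reach, as a shift and turn from the pose commanded when the call began, along the tool's axes at that moment; what a row does not reach only later rows make up. A row lasts 1/12 s, in which the tool goes at most 41.7 mm and 7.16 degrees, less where a joint would pass 70% of its speed; a pose out of reach is approached as far as the arm can. A call with a gripper value outside its range is refused whole. The fingers move at their own pace and stop on an object; "newtons" is the grip in N (left out, the last holds). Time passes only in rows, so rows that repeat a pose let the fingers close. It gives the time, the measured TCP pose, the force and the opening at its end, in the units of the state.
- robot.get_obs(): the state, without advancing time (a new reading comes with each control period).
- cams.read_camera(name): name is "scene" or "top" or "wrist"; returns a dict with "img" (480x640x3 uint8, red, green, blue), "mtx" (3x3 intrinsics, pixels), "R" (3x3) and "t" (3): a world point X has camera coordinates R X + t. Camera axes: x right, y down, z forward; pixel columns grow to the right and rows downward; lengths in m; the calibration is good to about 2 mm. A picture is of the moment at which its call begins. There is no depth.
- robot.hand_in(): hands the job in, once; it reports no verdict.
The state is a dict: "time": time; "qpos": joint angles; "qvel": joint speeds; "joint_efforts": joint torques, N m; "tcp_pos": TCP position; "tcp_rot": TCP orientation; "force": force on the tool from outside, world axes, zero at the start; "wrist_torque": the same for the moment, N m; "opening": finger opening in m.
Only numpy, scipy, OpenCV 4.12 (cv2) and the standard library are available. Lean on these libraries where they do the work, as an engineer would, in place of code of your own. Each camera call takes 0.05 s, during which the arm holds its last target. There are 200 camera calls.

TASK

Set the single labelled carton squarely on top of the two stacked cartons, label up, lengthwise like them and with its edges flush, and let go of it. Then take the rubber stamp (already inked) by its knob and press it lightly on the black frame printed on that label, centred, upright and turned lengthwise with the frame; finish while still holding it pressed there so that the ink takes. Leave the column where it stands and do not disturb the other things.

Things in the scene. Friction and masses are not known exactly. Their poses are not given: they have to be found in the camera images.
- carton_centre (a point): centre (half-way up) of the loose flat folding carton, 56 (x) x 96 (y) x 28 (z) mm, 120 g nominal, with a white paper label on its top; it starts alone on the worktop, label up. z points up, y along its length
- label_frame (a point): centre of the thin black rectangular frame printed on the white paper label, at the height of that carton's top face; the frame is 30 x 60 mm, 60 mm along y. It lies 14 mm along +y from the carton's middle and moves with the carton. z up
- column_top (a point): centre of the top face of the upper of two unlabelled cartons of the same size (56 x 96 x 28 mm each) that stand stacked, 56 mm high together. z up, y along their length; either way round counts as lengthwise
- column_low (a point): centre (half-way up) of the lower carton of that column, which stands on the worktop and must stay there; same axes
- stamp_knob (a point): middle of the round wooden knob of the rubber stamp, where it is gripped: knob about 24 mm in diameter at its widest, its top 24 mm above this point. The stamp stands on the worktop on its rubber sole; the wooden block below the knob is 22 x 52 mm and reaches to 31 mm below this point. z up when it stands, y along the 52 mm length of the block; 75 g in all
- stamp_foot (a point): centre of the stamp's printing face, the underside of its black 22 x 52 mm rubber sole when unsqueezed: 52 mm below the middle of the knob; same axes (y along the 52 mm)
- stamp_sole (a joint): squeeze of the stamp's springy sole: 0 m free, 0.006 m fully squeezed; about 1.2 N for each mm, after which it is rigid
- syringe: bystander: plastic syringe 144 mm long, 15 mm high, lying on the worktop, origin under its middle
- vial: bystander: small glass vial 26 mm in diameter, 53 mm high, standing, origin at the centre of its underside
- cup: bystander: clear medicine cup 39 mm in diameter, 37 mm high, standing, origin at the centre of its underside
- lockbox_front (a point): obstacle, fixed: middle of the top front edge of the grey steel lockbox behind the work, 240 mm wide (y), 170 mm high, its face square to x; a key sticks out 34 mm from the face, 83 mm to the right (-y) of the middle and 85 mm above the worktop
- cabinet_front (a point): obstacle, fixed: middle of the top front edge of the grey drawer cabinet at the back left, 272 mm wide (y), 200 mm high; its drawer pulls stick out some 25 mm, and one drawer at its left half stands 34 mm open. Cross the work at a height clear of both boxes

How it is judged:
By the outcome, as a careful person would: the job done as asked, in the order asked, and still so for the second after the job is handed in, while the arm keeps its last pose, push and grip.
It also fails if it takes over 58 s, if anything falls off the work surface, if the arm or the gripper's body presses on something with over 40 N, if the wrist force passes 120 N, or if a joint passes its speed limit or range.

## Working session

There is one attempt and no reset: what is moved stays moved. The work goes in short steps, Python scripts to look and compute and a tool call to move; the robot and the scene stay as the last step left them, time stands still between calls to the robot, and variables do not carry over. Pictures are saved under pics/ and viewed, about 8 in all and at most 12, crops included, and the job is handed in when it is done.

Besides the shell and the picture viewer there is one more tool, called after "Call:" as a command line: name --argument value ..., lists and objects as JSON in quotes. carry_out: Moves the arm, as the interface text tells. Its arguments: {"type":"object","properties":{"steps":{"type":"array","items":{"type":"object","properties":{"rx":{"type":"number"},"ry":{"type":"number"},"rz":{"type":"number"},"dx":{"type":"number"},"dy":{"type":"number"},"dz":{"type":"number"},"hand":{"type":"number"}}}},"newtons":{"type":"number"}},"required":["steps"]}

```bash
ls; mkdir -p pics
python3 - <<'E'
from cell import robot, cams
import cv2, numpy as np
o=robot.get_obs(); print(o, robot.finger_overhang)
for n in ("scene","top"):
    c=cams.read_camera(n); cv2.imwrite(f"pics/{n}0.png",c["img"][:,:,::-1]); print(n,c["mtx"].tolist(),c["R"].round(3).tolist(),c["t"].round(3).tolist(), (-c["R"].T@c["t"]).round(3))
E
```

```text
pics
{'time': 0.0, 'qpos': array([ 1.39919434,  0.50182054, -0.42674253,  1.55143966,  0.22081087,
        1.13827844, -0.21027761]), 'qvel': array([-0.00045989,  0.0011236 , -0.00138426, -0.00160735,  0.00124373,
        0.00260399,  0.00055475]), 'joint_efforts': array([-1.10491840e-04, -5.69517910e+01, -5.81671536e+00, -2.80940634e+01,
        1.05143501e-02,  1.17288312e-02, -4.85296496e-06]), 'tcp_pos': array([ 0.27345285, -0.58895752,  0.24127644]), 'tcp_rot': array([[-7.68279303e-04,  4.21263696e-01, -9.06937874e-01],
       [ 1.73112032e-03, -9.06936223e-01, -4.21264396e-01],
       [-9.99998206e-01, -1.89366730e-03, -3.24778181e-05]]), 'force': array([-0.35534112,  0.109117  ,  0.6314219 ]), 'wrist_torque': array([ 0.01400628, -0.01980746, -0.00027159]), 'opening': 0.08507662511357728} 0.011
scene [[594.0226684363633, 0.0, 316.67648516580334], [0.0, 594.0226684363633, 243.7723728276056], [0.0, 0.0, 1.0]] [[-0.639, -0.77, -0.009], [-0.595, 0.501, -0.629], [0.488, -0.397, -0.777]] [0.459, 0.243, 1.105] [-0.102  0.67   1.016]
top [[504.48048627045125, 0.0, 321.78425003290124], [0.0, 504.48048627045125, 236.1079771191786], [0.0, 0.0, 1.0]] [[-0.019, -1.0, 0.002], [-0.987, 0.019, -0.161], [0.161, -0.005, -0.987]] [0.246, 0.477, 1.085] [0.3   0.242 1.148]
```

View pics/scene0.png

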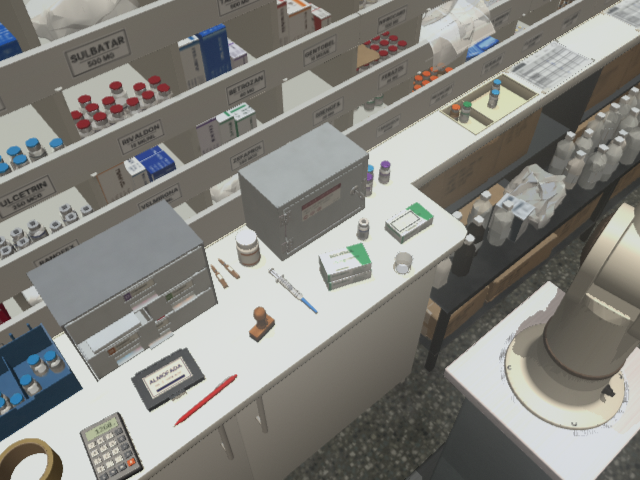

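View pics/top0.png

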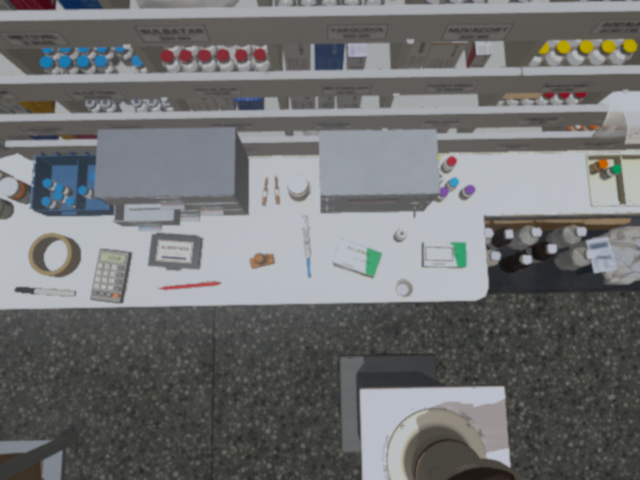

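The pictures show, in the top view: labelled carton near (444,254), column near (357,257), stamp near (262,260), vial (400,235), cup (403,287). In the scene view: carton (410,222), column (345,265), stamp (262,322). I'll write the ray helpers and get coarse positions.

```bash
cat > h.py <<'E'
import numpy as np, cv2
from cell import robot, cams
from scipy.spatial.transform import Rotation as Rn
def ray(c,uv):
    d=c["R"].T@np.linalg.inv(c["mtx"])@np.array([uv[0],uv[1],1.]); return -c["R"].T@c["t"], d
def onz(c,uv,z):
    o,d=ray(c,uv); return o+d*(z-o[2])/d[2]
def proj(c,X):
    p=c["mtx"]@(c["R"]@np.asarray(X,float)+c["t"]); return p[:2]/p[2]
def go(target,R=None):
    "shift in cm and rotvec from the current pose, tool axes"
    o=robot.get_obs(); T=o["tcp_rot"]
    print("d cm",(100*T.T@(np.array(target)-o["tcp_pos"])).round(2), "rotvec",Rn.from_matrix(T.T@R).as_rotvec().round(3) if R is not None else "")
def down(psi):
    "tool x down, jaw axis y at angle psi from world x"
    x=np.array([0,0,-1.]); y=np.array([np.cos(psi),np.sin(psi),0]); return np.c_[x,y,np.cross(x,y)]
E
python3 - <<'E'
from h import *
c=cams.read_camera("top"); s=cams.read_camera("scene")
for n,uv,z in (("carton",(444,254),.028),("column",(357,257),.056),("knob",(262,258),.07),("vial",(400,235),.05),("cup",(403,287),.037),("edge",(444,303),0)): print(n,onz(c,uv,z).round(3))
a=cv2.resize(c["img"][205:305,240:480],None,fx=3.3,fy=3.3,interpolation=cv2.INTER_CUBIC)
b=cv2.resize(s["img"][195:345,240:440],None,fx=1.7,fy=1.7,interpolation=cv2.INTER_CUBIC)
im=np.zeros((600,800,3),np.uint8); im[:a.shape[0],:a.shape[1]]=a; im[335:335+b.shape[0],:b.shape[1]]=b
cv2.imwrite("pics/crop.png",im[:,:,::-1])
E
```

```text
carton [ 0.437 -0.036  0.028]
column [0.431 0.161 0.056]
knob [0.431 0.366 0.07 ]
vial [0.479 0.064 0.05 ]
cup [0.365 0.06  0.037]
edge [ 0.329 -0.037  0.   ]
```

View pics/crop.png

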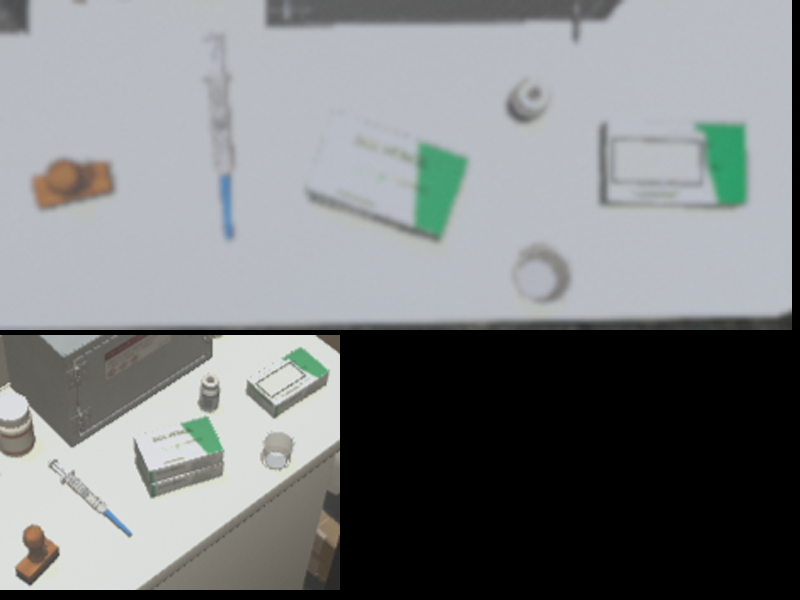

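Crop: the carton is nearly square to y (frame toward +y), the column yaws about -19°, and the stamp about +13°. Heading above the carton.

Run:
```python
from h import *
go((.437,-.036,.22),down(0))
```

```text
d cm [  2.22 -43.28 -38.12] rotvec [-1.136e+00 -1.000e-03  1.000e-03]
```

Call:
carry_out --steps '[{"rx": -0.57, "dy": -21.6, "dz": -19, "hand": 1}, {"rx": -0.57, "dy": -21.6, "dz": -19, "hand": 1}, {"rx": -0.57, "dy": -21.6, "dz": -19, "hand": 1}, {"rx": -0.57, "dy": -21.6, "dz": -19, "hand": 1}, {"rx": -0.57, "dy": -21.6, "dz": -19, "hand": 1}, {"rx": -0.57, "dy": -21.6, "dz": -19, "hand": 1}, {"rx": -0.57, "dy": -21.6, "dz": -19, "hand": 1}, {"rx": -1.136, "dx": 2.2, "dy": -43.3, "dz": -38.1, "hand": 1}, {"rx": -1.136, "dx": 2.2, "dy": -43.3, "dz": -38.1, "hand": 1}, {"rx": -1.136, "dx": 2.2, "dy": -43.3, "dz": -38.1, "hand": 1}, {"rx": -1.136, "dx": 2.2, "dy": -43.3, "dz": -38.1, "hand": 1}, {"rx": -1.136, "dx": 2.2, "dy": -43.3, "dz": -38.1, "hand": 1}]'

```text
invalid input at $.steps[0]: expected keys rx, ry, rz, dx, dy, dz, hand
```

Call:
carry_out --steps '[{"hand": 1}, {"hand": 1}, {"hand": 1}, {"hand": 1}, {"hand": 1}, {"hand": 1}]'

```text
invalid input at $.steps[0]: expected keys rx, ry, rz, dx, dy, dz, hand
```

Run:
```python
from h import *
go((.437,-.036,.22),down(0)); print(robot.get_obs()["qpos"].round(2))
c=cams.read_camera("wrist"); cv2.imwrite("pics/w1.png",c["img"][:,:,::-1]); print(-c["R"].T@c["t"],c["R"].round(2))
```

```text
d cm [  2.22 -43.28 -38.12] rotvec [-1.136e+00 -1.000e-03  1.000e-03]
[ 1.4   0.5  -0.43  1.55  0.22  1.14 -0.21]
[ 0.3356239  -0.5613848   0.37299764] [[ 0.42 -0.91 -0.  ]
 [-0.87 -0.41  0.27]
 [-0.25 -0.11 -0.96]]
```

View pics/w1.png

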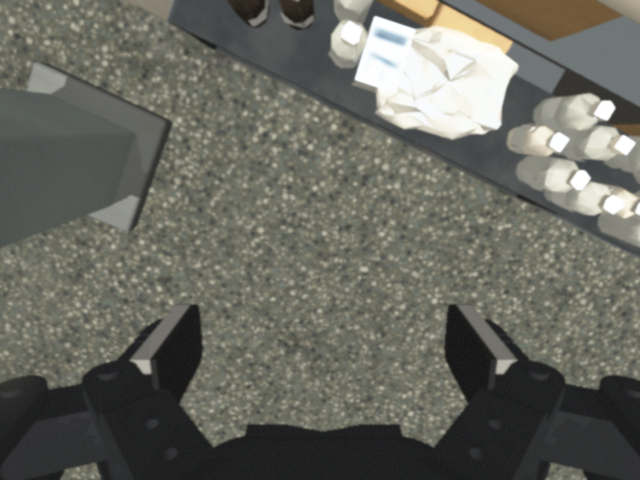

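The arm had not moved: all keys are required. (The picture just shows the floor; fingers at columns 170 and 480.)

Call:
carry_out --steps '[{"rx": -0.57, "ry": 0, "rz": 0, "dx": 0, "dy": -21.6, "dz": -19, "hand": 1}, {"rx": -0.57, "ry": 0, "rz": 0, "dx": 0, "dy": -21.6, "dz": -19, "hand": 1}, {"rx": -0.57, "ry": 0, "rz": 0, "dx": 0, "dy": -21.6, "dz": -19, "hand": 1}, {"rx": -0.57, "ry": 0, "rz": 0, "dx": 0, "dy": -21.6, "dz": -19, "hand": 1}, {"rx": -0.57, "ry": 0, "rz": 0, "dx": 0, "dy": -21.6, "dz": -19, "hand": 1}, {"rx": -0.57, "ry": 0, "rz": 0, "dx": 0, "dy": -21.6, "dz": -19, "hand": 1}, {"rx": -0.57, "ry": 0, "rz": 0, "dx": 0, "dy": -21.6, "dz": -19, "hand": 1}, {"rx": -1.136, "ry": 0, "rz": 0, "dx": 2.2, "dy": -43.3, "dz": -38.1, "hand": 1}, {"rx": -1.136, "ry": 0, "rz": 0, "dx": 2.2, "dy": -43.3, "dz": -38.1, "hand": 1}, {"rx": -1.136, "ry": 0, "rz": 0, "dx": 2.2, "dy": -43.3, "dz": -38.1, "hand": 1}, {"rx": -1.136, "ry": 0, "rz": 0, "dx": 2.2, "dy": -43.3, "dz": -38.1, "hand": 1}, {"rx": -1.136, "ry": 0, "rz": 0, "dx": 2.2, "dy": -43.3, "dz": -38.1, "hand": 1}]'

```text
time: 1.25
tcp_pos: [0.4141, -0.1126, 0.2267]
tcp_rot: [[0.001, 1.0, 0.006], [-0.001, 0.006, -1.0], [-1.0, 0.001, 0.001]]
force: [0.6, -0.7, -0.3]
opening: 0.0857
```

Run:
```python
from h import *
go((.437,-.036,.22),down(0)); o=robot.get_obs();print(o["qpos"].round(2),o["tcp_pos"])
c=cams.read_camera("wrist"); cv2.imwrite("pics/w2.png",c["img"][:,:,::-1]);
```

```text
d cm [ 0.66  2.34 -7.65] rotvec [ 0.006  0.001 -0.001]
[ 1.06  0.17 -0.92  2.08  0.17  0.96  0.05] [ 0.41405167 -0.11260867  0.22670343]
```

View pics/w2.png

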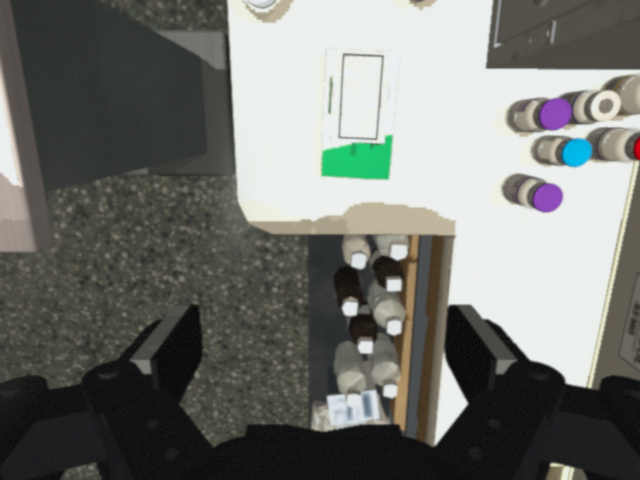

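Wrist view: frame corners roughly (342,54),(383,55),(379,139),(338,137), with the green end at the bottom (-y). Measuring the frame by ray casting at z=0.028.

```bash
cat >> h.py <<'E'
def frame(c,roi,z):
    "printed frame: hole contour in dark mask within roi; gives centre, sizes, yaw of long axis from world y"
    u0,v0,u1,v1=roi; g=cv2.cvtColor(c["img"],cv2.COLOR_RGB2GRAY)[v0:v1,u0:u1]
    m=cv2.adaptiveThreshold(g,255,cv2.ADAPTIVE_THRESH_MEAN_C,cv2.THRESH_BINARY_INV,15,20)
    cs,_=cv2.findContours(m,cv2.RETR_LIST,cv2.CHAIN_APPROX_NONE)
    for k in cs:
        P=np.array([onz(c,p[0]+np.array([u0,v0]),z)[:2]*1000 for p in k],np.float32)
        (cx,cy),wh,a=cv2.minAreaRect(P); 
        if 50<max(wh)<70 and 24<min(wh)<37:
            b=cv2.boxPoints(((cx,cy),wh,a)); e=max((b[1]-b[0],b[2]-b[1]),key=np.linalg.norm); e=e*np.sign(e[1])
            print("frame mm",round(cx,1),round(cy,1),np.round(sorted(wh),1),"yaw",round(float(np.degrees(np.arctan2(-e[0],e[1]))),2))
E
python3 - <<'E'
from h import *
c=cams.read_camera("wrist"); frame(c,(320,35,405,150),.028)
c=cams.read_camera("wrist"); frame(c,(320,35,405,150),.028)
hs=cv2.cvtColor(c["img"],cv2.COLOR_RGB2HSV); m=cv2.inRange(hs,(55,150,80),(80,255,255))
k=max(cv2.findContours(m,0,2)[0],key=cv2.contourArea)
r=cv2.minAreaRect(k); print([onz(c,p,.028).round(4)[:2].tolist() for p in cv2.boxPoints(r)], cv2.boxPoints(r).round())
print(robot.get_obs()["tcp_pos"])
E
```

```text
frame mm 441.9 -24.7 [31.6 60.6] yaw -2.23
frame mm 441.8 -25.3 [29.  59.7] yaw -2.16
frame mm 441.9 -25.3 [31.5 61.9] yaw -2.04
[[0.4135, -0.0546], [0.4662, -0.0539], [0.4681, -0.0862], [0.4139, -0.0869]] [[321. 144.]
 [388. 144.]
 [388. 185.]
 [321. 185.]]
[ 0.41467806 -0.11096315  0.22673761]
```

Run:
```python
from h import *
go((.441,-.039,.06),down(-.037)); go((.441,-.039,.017),down(-.037))
```

```text
d cm [16.68  2.67 -7.17] rotvec [ 0.044 -0.    -0.001]
d cm [20.98  2.67 -7.17] rotvec [ 0.044 -0.    -0.001]
```

Call:
carry_out --steps '[{"rx": 0.044, "ry": 0, "rz": 0, "dx": 8, "dy": 2.7, "dz": -7.2, "hand": 1}, {"rx": 0.044, "ry": 0, "rz": 0, "dx": 8, "dy": 2.7, "dz": -7.2, "hand": 1}, {"rx": 0.044, "ry": 0, "rz": 0, "dx": 8, "dy": 2.7, "dz": -7.2, "hand": 1}, {"rx": 0.044, "ry": 0, "rz": 0, "dx": 12, "dy": 2.7, "dz": -7.2, "hand": 1}, {"rx": 0.044, "ry": 0, "rz": 0, "dx": 16.7, "dy": 2.7, "dz": -7.2, "hand": 1}, {"rx": 0.044, "ry": 0, "rz": 0, "dx": 16.7, "dy": 2.7, "dz": -7.2, "hand": 1}, {"rx": 0.044, "ry": 0, "rz": 0, "dx": 16.7, "dy": 2.7, "dz": -7.2, "hand": 1}, {"rx": 0.044, "ry": 0, "rz": 0, "dx": 16.7, "dy": 2.7, "dz": -7.2, "hand": 1}, {"rx": 0.044, "ry": 0, "rz": 0, "dx": 16.7, "dy": 2.7, "dz": -7.2, "hand": 1}, {"rx": 0.044, "ry": 0, "rz": 0, "dx": 16.7, "dy": 2.7, "dz": -7.2, "hand": 1}]'

```text
time: 2.23
tcp_pos: [0.4429, -0.0433, 0.0618]
tcp_rot: [[0.004, 0.999, -0.045], [-0.002, -0.045, -0.999], [-1.0, 0.005, 0.001]]
force: [-0.6, -0.8, 0.4]
opening: 0.0856
```

Run:
```python
from h import *
go((.441,-.039,.017),down(-.037))
c=cams.read_camera("wrist"); cv2.imwrite("pics/w3.png",c["img"][:,:,::-1])
for z in (.06,.028): print(proj(c,(.441,-.039,z)), [proj(c,np.array((.441,-.039,z))+down(-.037)[:,1]*s) for s in(-.028,.028)])
```

```text
d cm [ 4.48 -0.23 -0.42] rotvec [-0.008  0.001 -0.005]
[317.07985042 309.59184427] [array([238.24650179, 310.2610336 ]), array([395.82049499, 308.92344188])]
[317.74271779 277.09108516] [array([252.69668421, 277.62745526]), array([382.72562484, 276.5552356 ])]
```

View pics/w3.png

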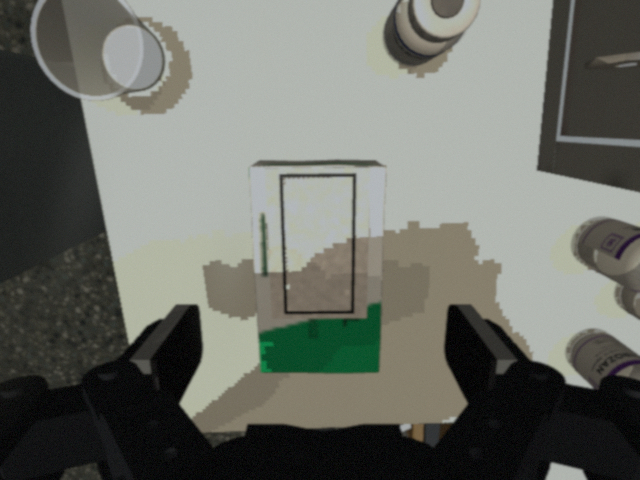

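View 6: carton between the fingers (edges at columns 252 and 384, fingers at 200 and 448), cup and vial clear. Descending and gripping.

Call:
carry_out --newtons 35 --steps '[{"rx": -0.008, "ry": 0, "rz": -0.005, "dx": 1.5, "dy": -0.2, "dz": -0.4, "hand": 1}, {"rx": -0.008, "ry": 0, "rz": -0.005, "dx": 3, "dy": -0.2, "dz": -0.4, "hand": 1}, {"rx": -0.008, "ry": 0, "rz": -0.005, "dx": 4, "dy": -0.2, "dz": -0.4, "hand": 1}, {"rx": -0.008, "ry": 0, "rz": -0.005, "dx": 4.5, "dy": -0.2, "dz": -0.4, "hand": 1}, {"rx": -0.008, "ry": 0, "rz": -0.005, "dx": 4.5, "dy": -0.2, "dz": -0.4, "hand": 1}, {"rx": -0.008, "ry": 0, "rz": -0.005, "dx": 4.5, "dy": -0.2, "dz": -0.4, "hand": 0.75}, {"rx": -0.008, "ry": 0, "rz": -0.005, "dx": 4.5, "dy": -0.2, "dz": -0.4, "hand": 0.7}, {"rx": -0.008, "ry": 0, "rz": -0.005, "dx": 4.5, "dy": -0.2, "dz": -0.4, "hand": 0.6}, {"rx": -0.008, "ry": 0, "rz": -0.005, "dx": 4.5, "dy": -0.2, "dz": -0.4, "hand": 0.5}, {"rx": -0.008, "ry": 0, "rz": -0.005, "dx": 4.5, "dy": -0.2, "dz": -0.4, "hand": 0.5}, {"rx": -0.008, "ry": 0, "rz": -0.005, "dx": 4.5, "dy": -0.2, "dz": -0.4, "hand": 0.5}, {"rx": -0.008, "ry": 0, "rz": -0.005, "dx": 4.5, "dy": -0.2, "dz": -0.4, "hand": 0.5}]'

```text
time: 3.28
tcp_pos: [0.4398, -0.0383, 0.0153]
tcp_rot: [[-0.004, 0.999, -0.036], [-0.0, -0.036, -0.999], [-1.0, -0.004, 0.0]]
force: [-0.0, 1.0, 6.6]
opening: 0.0553
```

Run:
```python
from h import *
o=robot.get_obs(); print(o["opening"],o["force"],o["tcp_pos"])
c=cams.read_camera("wrist"); frame(c,(150,0,500,400),.028)
cv2.imwrite("pics/w4.png",c["img"][:,:,::-1])
```

```text
0.05531970391714378 [-0.01411645  1.02023098  6.63686199] [ 0.439849   -0.03828011  0.01528914]
frame mm 440.2 -25.4 [29.  59.5] yaw -1.89
frame mm 440.3 -25.4 [31.1 61.9] yaw -1.98
```

Call:
carry_out --steps '[{"rx": 0, "ry": 0, "rz": 0, "dx": -2, "dy": 0, "dz": 0, "hand": 0.5}, {"rx": 0, "ry": 0, "rz": 0, "dx": -5, "dy": 0, "dz": 0, "hand": 0.5}, {"rx": 0, "ry": 0, "rz": 0, "dx": -8, "dy": 0, "dz": 0, "hand": 0.5}, {"rx": 0, "ry": 0, "rz": 0, "dx": -12, "dy": 0, "dz": 0, "hand": 0.5}, {"rx": 0, "ry": 0, "rz": 0, "dx": -16, "dy": 0, "dz": -2, "hand": 0.5}, {"rx": 0, "ry": 0, "rz": 0, "dx": -18, "dy": 0, "dz": -4, "hand": 0.5}, {"rx": 0, "ry": 0, "rz": 0, "dx": -20, "dy": 0, "dz": -6, "hand": 0.5}, {"rx": 0, "ry": 0, "rz": 0, "dx": -20, "dy": 0, "dz": -8, "hand": 0.5}, {"rx": 0, "ry": 0, "rz": 0, "dx": -20, "dy": 0, "dz": -8, "hand": 0.5}, {"rx": 0, "ry": 0, "rz": 0, "dx": -20, "dy": 0, "dz": -8, "hand": 0.5}, {"rx": 0, "ry": 0, "rz": 0, "dx": -20, "dy": 0, "dz": -8, "hand": 0.5}]'

```text
time: 4.25
tcp_pos: [0.4424, 0.0409, 0.2141]
tcp_rot: [[-0.006, 0.999, -0.036], [-0.001, -0.036, -0.999], [-1.0, -0.006, 0.001]]
force: [0.1, 0.1, -1.3]
opening: 0.0552
```

Run:
```python
from h import *
o=robot.get_obs(); print(o["opening"],o["force"],o["tcp_pos"],o["tcp_rot"].round(3).tolist())
c=cams.read_camera("wrist"); cv2.imwrite("pics/w5.png",c["img"][:,:,::-1])
z=o["tcp_pos"][2]-.0153+.028
frame(c,(150,0,500,400),z)
```

```text
0.05520976855342005 [ 0.0710724   0.10500878 -1.3448147 ] [0.44240541 0.04090928 0.21407465] [[-0.006, 0.999, -0.036], [-0.001, -0.036, -0.999], [-1.0, -0.006, 0.001]]
frame mm 442.8 53.8 [28.9 59.5] yaw -1.92
frame mm 442.9 53.8 [31.1 61.9] yaw -2.0
```

View pics/w5.png

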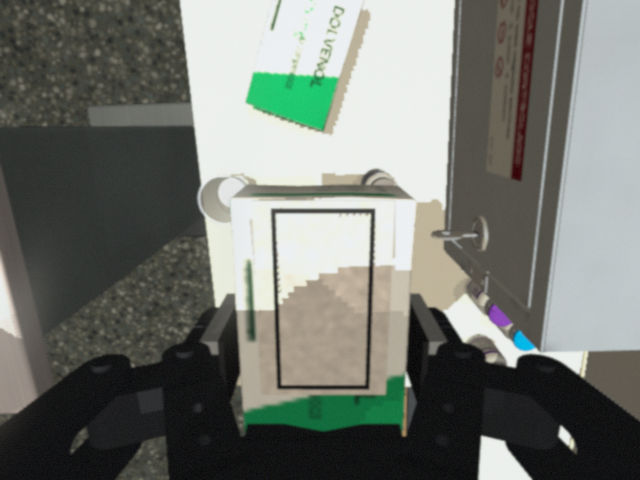

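View 7: carton held firmly, frame level; the column's far end is cut off at the top (near corners (247,100),(325,131)). Moving 4 cm on and 3 cm up to see all of it.

Call:
carry_out --steps '[{"rx": 0, "ry": 0, "rz": 0, "dx": -3, "dy": -0.5, "dz": -4, "hand": 0.5}, {"rx": 0, "ry": 0, "rz": 0, "dx": -3, "dy": -0.5, "dz": -4, "hand": 0.5}, {"rx": 0, "ry": 0, "rz": 0, "dx": -3, "dy": -0.5, "dz": -4, "hand": 0.5}, {"rx": 0, "ry": 0, "rz": 0, "dx": -3, "dy": -0.5, "dz": -4, "hand": 0.5}, {"rx": 0, "ry": 0, "rz": 0, "dx": -3, "dy": -0.5, "dz": -4, "hand": 0.5}]'

```text
time: 4.72
tcp_pos: [0.4391, 0.0801, 0.2436]
tcp_rot: [[-0.007, 0.999, -0.038], [-0.001, -0.038, -0.999], [-1.0, -0.007, 0.001]]
force: [-0.7, 0.0, -1.4]
opening: 0.0553
```

Run:
```python
from h import *
o=robot.get_obs(); print(o["tcp_pos"])
c=cams.read_camera("wrist"); im=c["img"]; 
z=o["tcp_pos"][2]-.0153+.028
frame(c,(150,0,500,400),z)
hs=cv2.cvtColor(im,cv2.COLOR_RGB2HSV); m=cv2.inRange(hs,(55,120,60),(85,255,255)); m[200:]=0
k=max(cv2.findContours(m,0,2)[0],key=cv2.contourArea); print(cv2.boundingRect(k))
# near edge line + crop
cv2.imwrite("pics/w6.png",cv2.resize(im[0:220,200:467],None,fx=2.7,fy=2.7,interpolation=cv2.INTER_CUBIC)[:,:,::-1])
print([onz(c,p[0],.056)[:2].round(4).tolist() for p in cv2.approxPolyDP(k,3,True)],cv2.approxPolyDP(k,3,True)[:,0].tolist())
np.savez("w6",**c)
```

```text
[0.43913664 0.08013493 0.24355127]
frame mm 439.6 93.0 [28.9 59.5] yaw -1.99
frame mm 439.6 93.1 [30.9 61.3] yaw -2.06
(263, 133, 79, 47)
[[0.3994, 0.142], [0.3943, 0.1243], [0.4428, 0.1073], [0.4529, 0.1379]] [[269, 134], [264, 158], [328, 178], [340, 137]]
```

View pics/w6.png

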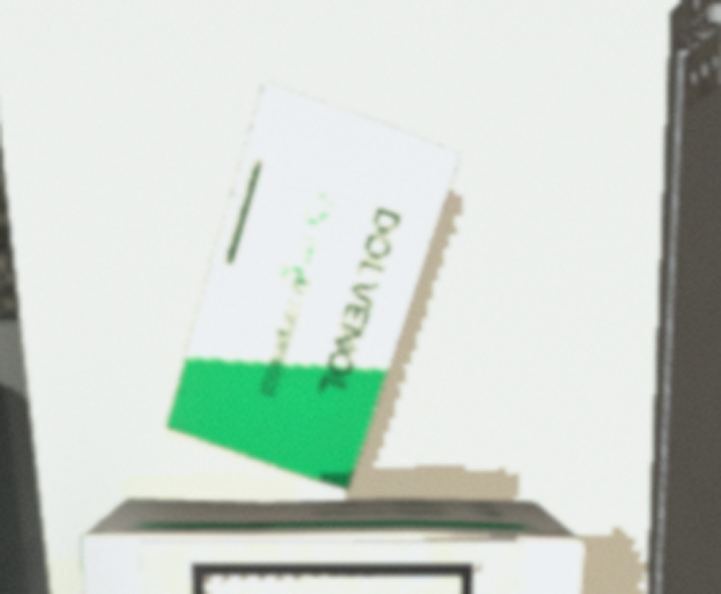

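View 8 (crop ×2.7, offset (200,0)): column top corners at crop (168,427), (350,488), (457,152), (262,84). Segmenting by the blue-minus-red tint to refine.

```bash
cat >> h.py <<'E'
def colfit(c,roi,z,pts=None):
    u0,v0,u1,v1=roi; im=cv2.GaussianBlur(c["img"],(3,3),0).astype(int)[v0:v1,u0:u1]
    m=(((im[:,:,2]-im[:,:,0])>0)|((im[:,:,1]-im[:,:,0])>40)).astype(np.uint8)*255
    m=cv2.morphologyEx(cv2.morphologyEx(m,3,np.ones((5,5))),2,np.ones((5,5)))
    k=max(cv2.findContours(m,0,1)[0],key=cv2.contourArea)
    P=np.array([onz(c,p[0]+np.array([u0,v0]),z)[:2]*1000 for p in k],np.float32)
    (cx,cy),wh,a=cv2.minAreaRect(P); b=cv2.boxPoints(((cx,cy),wh,a)); e=max((b[1]-b[0],b[2]-b[1]),key=np.linalg.norm); e=e*np.sign(e[1])
    print("rect mm",round(cx,1),round(cy,1),np.round(sorted(wh),1),"yaw",round(float(np.degrees(np.arctan2(-e[0],e[1]))),2)); return m
E
python3 - <<'E'
from h import *
c=dict(np.load("w6.npz")); m=colfit(c,(230,10,400,181),.056)
q=np.array([(168,427),(350,488),(457,152),(262,84)])/2.7+[200,0]
P=np.array([onz(c,p,.056)[:2] for p in q]); print(P.round(4).tolist(),P.mean(0),[np.linalg.norm(P[i]-P[i-1]).round(4) for i in range(4)],np.degrees(np.arctan2(-(P[3]-P[0])[0],(P[3]-P[0])[1])),np.degrees(np.arctan2(-(P[2]-P[1])[0],(P[2]-P[1])[1])))
E
```

```text
rect mm 433.2 165.5 [116.9 118.7] yaw -2.15
[[0.3929, 0.1243], [0.444, 0.1051], [0.4753, 0.1934], [0.4243, 0.2117]] [0.43414839 0.15863466] [np.float64(0.093), np.float64(0.0546), np.float64(0.0936), np.float64(0.0542)] -19.775460762335605 -19.523440208828827
```

Run:
```python
from h import *
c=dict(np.load("w6.npz")); im=c["img"]; print(im[100,310],im[60,330],im[20,260],im[100,410],im[20,380])
g=cv2.GaussianBlur(im,(5,5),0).astype(int)
print((g[:,:,2]-g[:,:,0])[60:61,285:385].tolist()); print((g[:,:,2]-g[:,:,0])[20:70,320].tolist())
```

```text
[173 228 184] [237 240 242] [236 239 236] [238 241 238] [236 239 236]
[[0, -1, -3, -3, -2, 1, 2, 1, -4, -8, -9, -6, -2, 3, 5, 5, 6, 6, 6, 6, 6, 6, 5, 5, 5, 5, 6, 5, 5, 5, 5, 6, 6, 6, 6, 6, 6, 6, 6, 5, 5, 6, 6, 6, 6, 6, 5, 5, 5, 5, 5, 6, 5, 5, 5, 5, 6, 6, 6, 6, 6, 6, 5, 5, 6, 6, 6, 6, 6, 6, 5, 5, 5, 6, 6, 6, 5, 5, 5, 6, 5, 5, 4, 2, 0, 0, 0, 0, 1, 1, 1, 1, 1, 0, 0, 0, 0, 0, 0, 0]]
[1, 0, 0, 1, 1, 1, 1, 1, 0, 0, 1, 1, 0, 0, 0, 0, 1, 0, 2, 3, 4, 5, 6, 6, 6, 6, 6, 5, 6, 6, 6, 6, 6, 6, 6, 6, 6, 6, 6, 6, 6, 6, 5, 5, 6, 6, 5, 5, 4, 4]
```

Clean contrast (0 vs 6); threshold at 3 with the green mask added.

```bash
sed -i 's/im\[:,:,0\])>0)/im[:,:,0])>=3)/' h.py
python3 - <<'E'
from h import *
c=dict(np.load("w6.npz")); m=colfit(c,(230,10,400,184),.056)
k=max(cv2.findContours(m,0,2)[0],key=cv2.contourArea); print(cv2.approxPolyDP(k,4,True)[:,0].tolist())
t=cams.read_camera("top"); m=colfit(t,(320,225,395,290),.056)
o=robot.get_obs(); print(o["tcp_pos"])
E
```

```text
rect mm 433.7 158.5 [55.8 95. ] yaw -20.47
[[67, 22], [62, 41], [67, 57], [58, 87], [48, 91], [32, 148], [98, 169], [137, 47]]
rect mm 431.5 159.9 [140.3 162.9] yaw -1.09
[0.43909537 0.08032996 0.24355253]
```

Run:
```python
from h import *
R=down(np.radians(-19.9)); go((.4344,.1596,.11),R)
```

```text
d cm [13.36 -0.68 -7.91] rotvec [0.309 0.001 0.007]
```

Call:
carry_out --steps '[{"rx": 0.1, "ry": 0, "rz": 0.007, "dx": 0, "dy": -0.4, "dz": -3, "hand": 0.5}, {"rx": 0.2, "ry": 0, "rz": 0.007, "dx": 1, "dy": -0.7, "dz": -6, "hand": 0.5}, {"rx": 0.309, "ry": 0, "rz": 0.007, "dx": 3, "dy": -0.7, "dz": -7.9, "hand": 0.5}, {"rx": 0.309, "ry": 0, "rz": 0.007, "dx": 6, "dy": -0.7, "dz": -7.9, "hand": 0.5}, {"rx": 0.309, "ry": 0, "rz": 0.007, "dx": 9, "dy": -0.7, "dz": -7.9, "hand": 0.5}, {"rx": 0.309, "ry": 0, "rz": 0.007, "dx": 12, "dy": -0.7, "dz": -7.9, "hand": 0.5}, {"rx": 0.309, "ry": 0, "rz": 0.007, "dx": 13.4, "dy": -0.7, "dz": -7.9, "hand": 0.5}, {"rx": 0.309, "ry": 0, "rz": 0.007, "dx": 13.4, "dy": -0.7, "dz": -7.9, "hand": 0.5}, {"rx": 0.309, "ry": 0, "rz": 0.007, "dx": 13.4, "dy": -0.7, "dz": -7.9, "hand": 0.5}, {"rx": 0.309, "ry": 0, "rz": 0.007, "dx": 13.4, "dy": -0.7, "dz": -7.9, "hand": 0.5}]'

```text
time: 5.65
tcp_pos: [0.4355, 0.1611, 0.1112]
tcp_rot: [[0.003, 0.941, -0.339], [-0.001, -0.339, -0.941], [-1.0, 0.003, -0.0]]
force: [0.6, 0.6, -0.6]
opening: 0.0553
```

Run:
```python
from h import *
R=down(np.radians(-19.9)); 
o=robot.get_obs(); c=cams.read_camera("wrist"); frame(c,(150,0,500,400),o["tcp_pos"][2]-.0153+.028)
y=np.array([np.sin(np.radians(19.7)),np.cos(np.radians(19.7))]); print("want frame",np.array([.434,.1586])+.014*y)
go((.4344,.1596,.0725),R); print(o["force"])
s=cams.read_camera("scene"); cv2.imwrite("pics/s2.png",cv2.resize(s["img"][180:320,270:430],None,fx=4,fy=4,interpolation=cv2.INTER_CUBIC)[:,:,::-1])
```

```text
frame mm 440.0 173.2 [28.8 59.5] yaw -19.69
frame mm 440.0 173.1 [31.  61.5] yaw -19.75
want frame [0.43871933 0.17178059]
d cm [ 3.91 -0.09  0.2 ] rotvec [ 0.002 -0.001 -0.004]
[ 0.56920361  0.59491681 -0.64298036]
```

Call:
carry_out --steps '[{"rx": 0, "ry": 0, "rz": -0.003, "dx": 1.5, "dy": -0.08, "dz": 0.17, "hand": 0.5}, {"rx": 0, "ry": 0, "rz": -0.003, "dx": 2.7, "dy": -0.08, "dz": 0.17, "hand": 0.5}, {"rx": 0, "ry": 0, "rz": -0.003, "dx": 3.4, "dy": -0.08, "dz": 0.17, "hand": 0.5}, {"rx": 0, "ry": 0, "rz": -0.003, "dx": 3.6, "dy": -0.08, "dz": 0.17, "hand": 0.5}, {"rx": 0, "ry": 0, "rz": -0.003, "dx": 3.6, "dy": -0.08, "dz": 0.17, "hand": 0.5}, {"rx": 0, "ry": 0, "rz": -0.003, "dx": 3.6, "dy": -0.08, "dz": 0.17, "hand": 0.5}, {"rx": 0, "ry": 0, "rz": -0.003, "dx": 3.6, "dy": -0.08, "dz": 0.17, "hand": 0.5}]'

```text
time: 6.33
tcp_pos: [0.4341, 0.1599, 0.0753]
tcp_rot: [[0.0, 0.941, -0.338], [0.0, -0.338, -0.941], [-1.0, 0.0, -0.0]]
force: [-0.6, 0.2, -0.8]
opening: 0.0549
```

Run:
```python
from h import *
o=robot.get_obs(); c=cams.read_camera("wrist"); print(o["tcp_pos"],o["force"]); frame(c,(150,0,500,400),o["tcp_pos"][2]-.0153+.028)
go((.4344,.1596,.0713),down(np.radians(-19.9)))
s=cams.read_camera("scene"); t=cams.read_camera("top")
a=cv2.resize(s["img"][215:315,290:410],None,fx=5,fy=5,interpolation=cv2.INTER_CUBIC)
cv2.imwrite("pics/s3.png",a[:,:,::-1])
```

```text
[0.43410167 0.15994097 0.07526207] [-0.56009517  0.16848615 -0.81572087]
frame mm 438.7 172.0 [28.9 59.5] yaw -19.69
frame mm 438.7 171.9 [31.  61.5] yaw -19.66
d cm [0.39 0.04 0.02] rotvec [ 0.002 -0.    -0.   ]
```

View pics/s3.png

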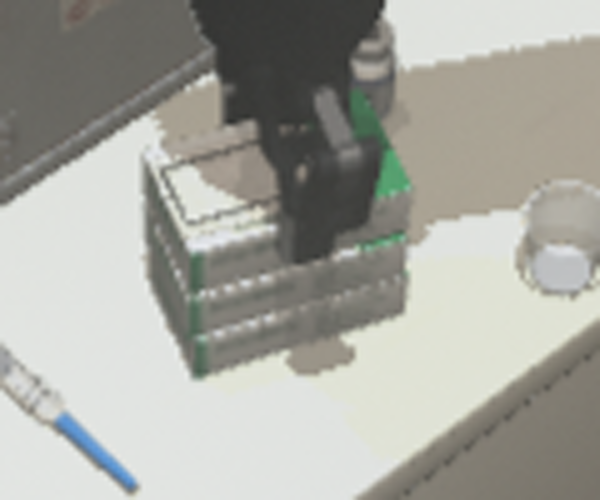

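View 9: carton hovers ~4 mm above the column, corner lines in line (x≈195 in the crop). Lowering and releasing.

Call:
carry_out --steps '[{"rx": 0, "ry": 0, "rz": 0, "dx": 0.2, "dy": 0.02, "dz": 0.01, "hand": 0.5}, {"rx": 0, "ry": 0, "rz": 0, "dx": 0.35, "dy": 0.02, "dz": 0.01, "hand": 0.5}, {"rx": 0, "ry": 0, "rz": 0, "dx": 0.4, "dy": 0.02, "dz": 0.01, "hand": 0.5}, {"rx": 0, "ry": 0, "rz": 0, "dx": 0.4, "dy": 0.02, "dz": 0.01, "hand": 0.5}, {"rx": 0, "ry": 0, "rz": 0, "dx": 0.4, "dy": 0.02, "dz": 0.01, "hand": 0.5}]'

```text
time: 6.9
tcp_pos: [0.4339, 0.1595, 0.0714]
tcp_rot: [[-0.0, 0.941, -0.338], [-0.001, -0.338, -0.941], [-1.0, 0.0, 0.001]]
force: [-2.3, -2.6, 10.8]
opening: 0.0553
```

Call:
carry_out --steps '[{"rx": 0, "ry": 0, "rz": 0, "dx": -0.04, "dy": 0, "dz": 0, "hand": 0.5}, {"rx": 0, "ry": 0, "rz": 0, "dx": -0.04, "dy": 0, "dz": 0, "hand": 0.5}, {"rx": 0, "ry": 0, "rz": 0, "dx": -0.04, "dy": 0, "dz": 0, "hand": 0.7}, {"rx": 0, "ry": 0, "rz": 0, "dx": -0.04, "dy": 0, "dz": 0, "hand": 0.8}, {"rx": 0, "ry": 0, "rz": 0, "dx": -0.04, "dy": 0, "dz": 0, "hand": 1}, {"rx": 0, "ry": 0, "rz": 0, "dx": -0.04, "dy": 0, "dz": 0, "hand": 1}, {"rx": 0, "ry": 0, "rz": 0, "dx": -0.04, "dy": 0, "dz": 0, "hand": 1}, {"rx": 0, "ry": 0, "rz": 0, "dx": -1.5, "dy": 0, "dz": 0, "hand": 1}, {"rx": 0, "ry": 0, "rz": 0, "dx": -4, "dy": 0, "dz": 0, "hand": 1}, {"rx": 0, "ry": 0, "rz": 0, "dx": -8, "dy": 0, "dz": 0, "hand": 1}, {"rx": 0, "ry": 0, "rz": 0, "dx": -12, "dy": 0, "dz": 0, "hand": 1}, {"rx": 0, "ry": 0, "rz": 0, "dx": -16, "dy": 0, "dz": 0, "hand": 1}]'

```text
time: 7.9
tcp_pos: [0.4329, 0.1598, 0.2318]
tcp_rot: [[-0.003, 0.941, -0.337], [0.0, -0.337, -0.941], [-1.0, -0.003, 0.001]]
force: [1.6, -0.5, -0.3]
opening: 0.0855
```

Run:
```python
from h import *
o=robot.get_obs(); c=cams.read_camera("wrist"); print(o["tcp_pos"],o["force"]); frame(c,(100,0,560,440),.084)
t=cams.read_camera("top"); s=cams.read_camera("scene")
im=c["img"]; b=cv2.resize(s["img"][215:315,290:410],None,fx=3,fy=3,interpolation=cv2.INTER_CUBIC)
cv=np.zeros((480,760,3),np.uint8); cv[:,:400]=im[:,120:520]; cv[:300,400:760]=b
cv2.imwrite("pics/w7.png",cv[:,:,::-1])
# stamp rough: brown mask in top and scene
for n,q in(("top",t),("scene",s)):
    hs=cv2.cvtColor(q["img"],cv2.COLOR_RGB2HSV); m=cv2.inRange(hs,(5,90,60),(20,255,230))
    for k in cv2.findContours(m,0,2)[0]:
        if cv2.contourArea(k)>60: print(n,cv2.boundingRect(k),cv2.contourArea(k))
```

```text
[0.43293402 0.15976188 0.23179113] [ 1.58881601 -0.5209203  -0.25137953]
frame mm 424.1 130.5 [33.6 54.2] yaw 70.42
frame mm 438.6 171.4 [29.2 59.4] yaw -20.23
frame mm 438.5 171.4 [32.1 60.5] yaw -19.61
top (251, 254, 12, 13) 82.0
top (499, 220, 124, 10) 376.5
top (13, 181, 13, 18) 65.0
top (591, 158, 17, 14) 130.0
top (18, 101, 36, 12) 275.0
scene (0, 439, 63, 41) 1215.5
scene (250, 326, 16, 12) 81.5
scene (255, 307, 10, 10) 62.0
scene (414, 67, 25, 19) 176.5
```

View pics/w7.png

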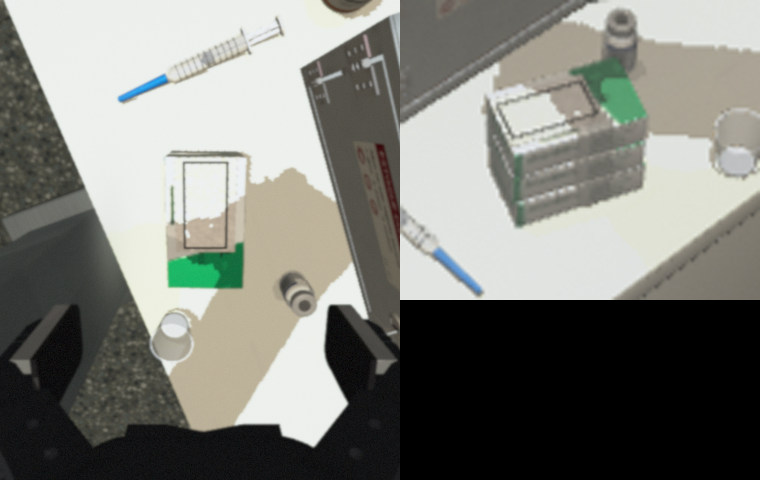

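View 10: carton sits flush on the column (both views, edges and corner lines continuous); frame at (438.5,171.4) mm, yaw ≈ -19.7°. Now to the stamp.

Run:
```python
from h import *
go((.43,.31,.23),down(np.radians(13)))
```

```text
d cm [  0.35  -5.65 -13.89] rotvec [-0.573 -0.001 -0.006]
```

Call:
carry_out --steps '[{"rx": -0.3, "ry": 0, "rz": 0, "dx": -1, "dy": -2.5, "dz": -6, "hand": 1}, {"rx": -0.573, "ry": 0, "rz": -0.003, "dx": -0.5, "dy": -5.6, "dz": -13.9, "hand": 1}, {"rx": -0.573, "ry": 0, "rz": -0.003, "dx": 0, "dy": -5.6, "dz": -13.9, "hand": 1}, {"rx": -0.573, "ry": 0, "rz": -0.003, "dx": 0, "dy": -5.6, "dz": -13.9, "hand": 1}, {"rx": -0.573, "ry": 0, "rz": -0.003, "dx": 0, "dy": -5.6, "dz": -13.9, "hand": 1}, {"rx": -0.573, "ry": 0, "rz": -0.003, "dx": 0, "dy": -5.6, "dz": -13.9, "hand": 1}, {"rx": -0.573, "ry": 0, "rz": -0.003, "dx": 0, "dy": -5.6, "dz": -13.9, "hand": 1}, {"rx": -0.573, "ry": 0, "rz": -0.003, "dx": 0, "dy": -5.6, "dz": -13.9, "hand": 1}]'

```text
time: 8.72
tcp_pos: [0.428, 0.3078, 0.2295]
tcp_rot: [[-0.005, 0.975, 0.223], [-0.002, 0.223, -0.975], [-1.0, -0.006, 0.0]]
force: [0.1, -0.2, -0.8]
opening: 0.0856
```

```bash
cat >> h.py <<'E'
def stamp(c,zb=.021,H=((3,70,40),(22,255,255)),roi=(0,0,640,300)):
    "brown block outline at its top height zb"
    u0,v0,u1,v1=roi
    hs=cv2.cvtColor(c["img"],cv2.COLOR_RGB2HSV)[v0:v1,u0:u1]; m=cv2.inRange(hs,*H)
    for k in cv2.findContours(m,0,1)[0]:
        if cv2.contourArea(k)>1500:
            P=np.array([onz(c,p[0]+np.array([u0,v0]),zb)[:2]*1000 for p in k],np.float32)
            r=cv2.minAreaRect(P); b=cv2.boxPoints(r); e=max((b[1]-b[0],b[2]-b[1]),key=np.linalg.norm); e=e*np.sign(e[1])
            print("block",np.round(r[0],1),np.round(sorted(r[1]),1),"yaw",np.degrees(np.arctan2(-e[0],e[1])).round(2),cv2.boundingRect(k),b.round(1).tolist())
    return m
E
python3 - <<'E'
from h import *
o=robot.get_obs(); print(o["tcp_pos"],o["qpos"].round(2)); c=cams.read_camera("wrist"); np.savez("w8",**c); m=stamp(c)
cv=np.zeros((480,800,3),np.uint8); cv[:,:640]=c["img"]
cv2.imwrite("pics/w8.png",cv[:,:640,::-1])
E
```

```text
[0.428029   0.30784011 0.22949089] [ 0.17  0.47 -1.08  1.85  0.46  1.1  -0.85]
block [436.9 372.9] [26.5 50.5] yaw 12.93 (337, 99, 34, 66) [[418.29998779296875, 394.6000061035156], [429.6000061035156, 345.3999938964844], [455.5, 351.29998779296875], [444.20001220703125, 400.5]]
```

View pics/w8.png

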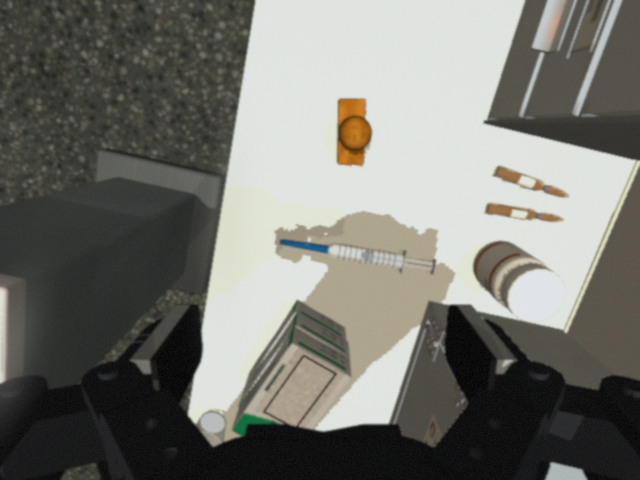

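View 11: stamp block at columns 337–366, rows 98–165; knob circle centred (355,133), radius ~16; nothing near it. Computing.

Run:
```python
from h import *
c=dict(np.load("w8.npz"))
print("knob",onz(c,(355,133),.055), "block",onz(c,(351.3,131.5),.021), [onz(c,p,.021)[:2].round(4).tolist() for p in ((338,98),(366,98),(364,165),(337,165))])
print("cam",-c["R"].T@c["t"])
X=onz(c,(355,133),.052)
R=down(np.radians(12.9)); go((X[0],X[1]-.075,.15),R)
```

```text
knob [0.43566686 0.37270098 0.055     ] block [0.4349755 0.3730322 0.021    ] [[0.4186, 0.3954], [0.4401, 0.4003], [0.4516, 0.3496], [0.43, 0.3446]]
cam [0.41327558 0.37390526 0.36082588]
d cm [7.98 0.55 1.15] rotvec [-0.001  0.     0.005]
```

Run:
```python
from h import *
go((.4355,.3728,.12),down(np.radians(12.8)))
```

```text
d cm [10.97  2.2  -6.18] rotvec [0.001 0.    0.005]
```

Call:
carry_out --steps '[{"rx": 0, "ry": 0, "rz": 0.005, "dx": 1, "dy": 1, "dz": -3, "hand": 1}, {"rx": 0, "ry": 0, "rz": 0.005, "dx": 3, "dy": 2.2, "dz": -6.2, "hand": 1}, {"rx": 0, "ry": 0, "rz": 0.005, "dx": 6, "dy": 2.2, "dz": -6.2, "hand": 1}, {"rx": 0, "ry": 0, "rz": 0.005, "dx": 9, "dy": 2.2, "dz": -6.2, "hand": 1}, {"rx": 0, "ry": 0, "rz": 0.005, "dx": 11, "dy": 2.2, "dz": -6.2, "hand": 1}, {"rx": 0, "ry": 0, "rz": 0.005, "dx": 11, "dy": 2.2, "dz": -6.2, "hand": 1}, {"rx": 0, "ry": 0, "rz": 0.005, "dx": 11, "dy": 2.2, "dz": -6.2, "hand": 1}, {"rx": 0, "ry": 0, "rz": 0.005, "dx": 11, "dy": 2.2, "dz": -6.2, "hand": 1}]'

```text
time: 9.43
tcp_pos: [0.4361, 0.3748, 0.1219]
tcp_rot: [[0.003, 0.974, 0.225], [0.002, 0.225, -0.974], [-1.0, 0.003, -0.002]]
force: [0.3, -0.1, 1.0]
opening: 0.0853
```

Run:
```python
from h import *
c=cams.read_camera("wrist"); np.savez("w9",**c)
hs=cv2.cvtColor(c["img"],cv2.COLOR_RGB2HSV); m=cv2.inRange(hs,(3,70,40),(22,255,255)); m[:,:180]=0; m[:,460:]=0
k=max(cv2.findContours(m,0,1)[0],key=cv2.contourArea); print(cv2.boundingRect(k)); 
for v in range(150,400,12):
    u=np.where(m[v])[0]
    if len(u)>8: print(v,u.min(),u.max(),end="; ")
X=np.array((.4355,.3728)); 
print("pred knob",proj(c,(*X,.055)))
go((.4355,.3728,.044),down(np.radians(12.8)))
```

```text
(296, 200, 49, 96)
210 303 339; 222 303 338; 234 303 339; 246 303 338; 258 298 342; 270 297 344; 282 300 341; 294 312 328; pred knob [321.22148649 265.14738046]
d cm [ 7.84 -0.16  0.22] rotvec [ 0.003 -0.002 -0.004]
```

Call:
carry_out --newtons 40 --steps '[{"rx": 0, "ry": 0, "rz": -0.004, "dx": 2.5, "dy": -0.15, "dz": 0.2, "hand": 1}, {"rx": 0, "ry": 0, "rz": -0.004, "dx": 5, "dy": -0.15, "dz": 0.2, "hand": 1}, {"rx": 0, "ry": 0, "rz": -0.004, "dx": 7, "dy": -0.15, "dz": 0.2, "hand": 1}, {"rx": 0, "ry": 0, "rz": -0.004, "dx": 7.8, "dy": -0.15, "dz": 0.2, "hand": 1}, {"rx": 0, "ry": 0, "rz": -0.004, "dx": 7.8, "dy": -0.15, "dz": 0.2, "hand": 1}, {"rx": 0, "ry": 0, "rz": -0.004, "dx": 7.8, "dy": -0.15, "dz": 0.2, "hand": 0.6}, {"rx": 0, "ry": 0, "rz": -0.004, "dx": 7.8, "dy": -0.15, "dz": 0.2, "hand": 0.4}, {"rx": 0, "ry": 0, "rz": -0.004, "dx": 7.8, "dy": -0.15, "dz": 0.2, "hand": 0.35}, {"rx": 0, "ry": 0, "rz": -0.004, "dx": 7.8, "dy": -0.15, "dz": 0.2, "hand": 0.3}, {"rx": 0, "ry": 0, "rz": -0.004, "dx": 7.8, "dy": -0.15, "dz": 0.2, "hand": 0.25}, {"rx": 0, "ry": 0, "rz": -0.004, "dx": 7.8, "dy": -0.15, "dz": 0.2, "hand": 0.15}, {"rx": 0, "ry": 0, "rz": -0.004, "dx": 7.8, "dy": -0.15, "dz": 0.2, "hand": 0.1}]'

```text
time: 10.48
tcp_pos: [0.4346, 0.3727, 0.043]
tcp_rot: [[-0.002, 0.974, 0.226], [0.001, 0.226, -0.974], [-1.0, -0.002, -0.001]]
force: [0.6, 0.5, 0.5]
opening: 0.0218
```

Call:
carry_out --steps '[{"rx": 0, "ry": 0, "rz": 0, "dx": 0, "dy": 0, "dz": 0, "hand": 0.1}, {"rx": 0, "ry": 0, "rz": 0, "dx": 0, "dy": 0, "dz": 0, "hand": 0.1}, {"rx": 0, "ry": 0, "rz": 0, "dx": 0, "dy": 0, "dz": 0, "hand": 0.1}, {"rx": 0, "ry": 0, "rz": 0, "dx": 0, "dy": 0, "dz": 0, "hand": 0.1}]'

```text
time: 10.82
tcp_pos: [0.4344, 0.3726, 0.0426]
tcp_rot: [[-0.003, 0.974, 0.226], [0.001, 0.226, -0.974], [-1.0, -0.002, -0.001]]
force: [1.1, 0.1, 1.1]
opening: 0.0221
```

Call:
carry_out --newtons 50 --steps '[{"rx": 0, "ry": 0, "rz": 0, "dx": -2, "dy": 0, "dz": 0, "hand": 0.1}, {"rx": 0, "ry": 0, "rz": 0, "dx": -5, "dy": 0, "dz": 0, "hand": 0.1}, {"rx": 0, "ry": 0, "rz": 0, "dx": -9, "dy": 0, "dz": 0, "hand": 0.1}, {"rx": 0, "ry": 0, "rz": 0, "dx": -13, "dy": 0, "dz": 0, "hand": 0.1}, {"rx": 0, "ry": 0, "rz": 0, "dx": -16, "dy": 0, "dz": 0, "hand": 0.1}, {"rx": 0, "ry": 0, "rz": 0, "dx": -16, "dy": 0, "dz": 0, "hand": 0.1}, {"rx": 0, "ry": 0, "rz": 0, "dx": -16, "dy": 0, "dz": 0, "hand": 0.1}, {"rx": 0, "ry": 0, "rz": 0, "dx": -16, "dy": 0, "dz": 0, "hand": 0.1}]'

```text
time: 11.48
tcp_pos: [0.4342, 0.3714, 0.2015]
tcp_rot: [[-0.004, 0.974, 0.226], [-0.001, 0.226, -0.974], [-1.0, -0.004, 0.001]]
force: [0.2, -1.6, -0.6]
opening: 0.022
```

```bash
cat >> h.py <<'E'
def held(c,zb):
    "visible far part of the held stamp block: side and far edges at height zb"
    hs=cv2.cvtColor(c["img"],cv2.COLOR_RGB2HSV); m=cv2.inRange(hs,(3,70,40),(22,255,255)); m[:,:200]=0; m[:,440:]=0
    k=max(cv2.findContours(m,0,1)[0],key=cv2.contourArea); x,y,w,h=cv2.boundingRect(k); print("bbox",x,y,w,h)
    n=np.zeros_like(m); cv2.drawContours(n,[k],-1,255,-1); L=[];Rr=[]
    rows=range(y+6,y+int(sys_rows)); 
    for v in rows:
        u=np.where(n[v])[0]; L.append(onz(c,(u.min(),v),zb)[:2]); Rr.append(onz(c,(u.max()+1,v),zb)[:2])
    for q in (L,Rr):
        q=np.array(q,np.float32); vx,vy,x0,y0=cv2.fitLine(q,cv2.DIST_HUBER,0,.001,.001).ravel(); s=np.sign(vy); print("side pt",q.mean(0),"yaw",np.degrees(np.arctan2(-vx*s,vy*s)))
    print("width",np.linalg.norm(np.array(Rr)-np.array(L),axis=1).mean(),"mid",((np.array(Rr)+np.array(L))/2).mean(0)); print("far edge",onz(c,(x+w/2,y),zb))
sys_rows=30
E
python3 - <<'E'
from h import *
c=cams.read_camera("wrist"); np.savez("w10",**c); o=robot.get_obs(); print(o["tcp_pos"],o["tcp_rot"].round(3).tolist(),o["force"],o["opening"])
held(c,o["tcp_pos"][2]-.0426+.021)
hs=cv2.cvtColor(c["img"],cv2.COLOR_RGB2HSV); m=cv2.inRange(hs,(3,70,40),(22,255,255))
for v in range(180,330,10):
    u=np.where(m[v,200:440])[0]+200
    if len(u)>8: print(v,u.min(),u.max(),end="; ")
E
```

```text
[0.43394874 0.3711397  0.20087823] [[-0.005, 0.974, 0.226], [-0.002, 0.226, -0.974], [-1.0, -0.005, 0.001]] [-0.562819   -0.59594253 -1.2199006 ] 0.021744798621652385
bbox 285 227 77 169
side pt [0.41879126 0.39069358] yaw 11.415613
side pt [0.44010556 0.3956922 ] yaw 14.241857
width 0.021892618901372268 mid [0.42944842 0.39319287]
far edge [0.4273815  0.39997206 0.17927823]
230 301 349; 240 296 352; 250 297 352; 260 297 351; 270 298 351; 280 298 350; 290 299 350; 300 299 349; 310 299 349; 320 294 353;
```

Run:
```python
import h; from h import *
h.sys_rows=82
c=dict(np.load("w10.npz")); held(c,.2009-.0216)
h.sys_rows=48
c=dict(np.load("w9.npz")); held(c,.021)
```

```text
bbox 285 227 77 169
side pt [0.4215211 0.3801031] yaw 14.37286
side pt [0.44238004 0.38500074] yaw 11.690221
width 0.021426209437717756 mid [0.43195061 0.38255193]
far edge [0.42738032 0.39997736 0.1793    ]
bbox 296 200 49 96
side pt [0.42236477 0.38205314] yaw 12.29914
side pt [0.44339854 0.38691315] yaw 13.697873
width 0.021587878351206596 mid [0.43288166 0.38448317]
far edge [0.42883614 0.39969617 0.021     ]
```

Run:
```python
from h import *
for f,zb,r in (("w10",.1793,range(228,318,6)),("w9",.021,range(201,256,4))):
    c=dict(np.load(f+".npz")); hs=cv2.cvtColor(c["img"],cv2.COLOR_RGB2HSV); m=cv2.inRange(hs,(3,70,40),(22,255,255))
    print(f)
    for v in r:
        u=np.where(m[v,200:440])[0]+200
        if len(u): 
            a,b=onz(c,(u.min(),v),zb),onz(c,(u.max()+1,v),zb); d=(np.linalg.inv(c["mtx"])@[320,v,1.]); print(v,u.min(),u.max(),"w %.1f"%(1000*np.linalg.norm(b-a)),"y %.1f"%(500*(a[1]+b[1])),end=" | ")
    print()
# predicted far edge for level stamp with centre = TCP + s along stamp y
c=dict(np.load("w10.npz")); y=np.array([-.2215,.975,0]); x=np.array([.975,.2215,0])
for s in (0,.0015,.0035): 
    C=np.array([.43395,.37114,.1793])+y*s
    print(s,[proj(c,C+y*.026+x*q).round(1).tolist() for q in(-.011,.011)], "bottom edge",proj(c,C+y*.026-[0,0,.021]).round(1))
print(-c["R"].T@c["t"])
```

```text
w10
228 302 348 w 18.2 y 399.8 | 234 298 351 w 21.0 y 397.4 | 240 296 352 w 22.2 y 395.0 | 246 296 352 w 22.3 y 392.6 | 252 297 352 w 22.0 y 390.2 | 258 297 351 w 21.7 y 387.8 | 264 297 351 w 21.8 y 385.3 | 270 298 351 w 21.5 y 382.9 | 276 298 350 w 21.2 y 380.4 | 282 298 350 w 21.3 y 377.9 | 288 299 350 w 21.0 y 375.4 | 294 299 350 w 21.1 y 372.9 | 300 299 349 w 20.8 y 370.3 | 306 299 349 w 20.9 y 367.7 | 312 299 349 w 20.9 y 365.1 | 
w9
201 304 337 w 19.5 y 399.2 | 205 303 339 w 21.3 y 397.0 | 209 303 339 w 21.4 y 394.7 | 213 303 339 w 21.4 y 392.4 | 217 303 339 w 21.5 y 390.1 | 221 303 339 w 21.6 y 387.8 | 225 303 339 w 21.6 y 385.4 | 229 303 339 w 21.7 y 383.1 | 233 303 339 w 21.7 y 380.7 | 237 303 339 w 21.8 y 378.4 | 241 303 339 w 21.9 y 376.0 | 245 303 339 w 21.9 y 373.6 | 249 302 338 w 22.0 y 371.0 | 253 301 339 w 23.2 y 368.6 | 
0 [[295.2, 235.7], [351.8, 236.1]] bottom edge [323.6 223.3]
0.0015 [[295.2, 232.0], [351.9, 232.4]] bottom edge [323.6 220. ]
0.0035 [[295.1, 227.0], [352.0, 227.4]] bottom edge [323.7 215.5]
[0.419052   0.43739384 0.33283039]
```

Run:
```python
from h import *
go((.4383,.1712,.15),down(np.radians(-19.7)))
```

```text
d cm [ 5.13 -4.07 19.57] rotvec [0.572 0.002 0.005]
```

Call:
carry_out --steps '[{"rx": 0.1, "ry": 0, "rz": 0.005, "dx": -2, "dy": -1, "dz": 4, "hand": 0.1}, {"rx": 0.2, "ry": 0, "rz": 0.005, "dx": -2, "dy": -2, "dz": 8, "hand": 0.1}, {"rx": 0.3, "ry": 0, "rz": 0.005, "dx": -2, "dy": -3, "dz": 12, "hand": 0.1}, {"rx": 0.4, "ry": 0, "rz": 0.005, "dx": -2, "dy": -4, "dz": 16, "hand": 0.1}, {"rx": 0.5, "ry": 0, "rz": 0.005, "dx": -1, "dy": -4.1, "dz": 19.6, "hand": 0.1}, {"rx": 0.572, "ry": 0, "rz": 0.005, "dx": 2, "dy": -4.1, "dz": 19.6, "hand": 0.1}, {"rx": 0.572, "ry": 0, "rz": 0.005, "dx": 4, "dy": -4.1, "dz": 19.6, "hand": 0.1}, {"rx": 0.572, "ry": 0, "rz": 0.005, "dx": 5.1, "dy": -4.1, "dz": 19.6, "hand": 0.1}, {"rx": 0.572, "ry": 0, "rz": 0.005, "dx": 5.1, "dy": -4.1, "dz": 19.6, "hand": 0.1}, {"rx": 0.572, "ry": 0, "rz": 0.005, "dx": 5.1, "dy": -4.1, "dz": 19.6, "hand": 0.1}, {"rx": 0.572, "ry": 0, "rz": 0.005, "dx": 5.1, "dy": -4.1, "dz": 19.6, "hand": 0.1}, {"rx": 0.572, "ry": 0, "rz": 0.005, "dx": 5.1, "dy": -4.1, "dz": 19.6, "hand": 0.1}]'

```text
time: 12.53
tcp_pos: [0.4393, 0.1735, 0.1524]
tcp_rot: [[0.003, 0.942, -0.335], [0.001, -0.335, -0.942], [-1.0, 0.003, -0.002]]
force: [0.2, 0.5, -1.4]
opening: 0.0219
```

Run:
```python
from h import *
o=robot.get_obs(); print(o["tcp_pos"],o["force"])
go((.4383,.1712,.128),down(np.radians(-19.7)))
c=cams.read_camera("wrist"); s=cams.read_camera("scene"); np.savez("w11",**c); np.savez("s11",**s)
cv=np.zeros((600,800,3),np.uint8)
a=cv2.resize(c["img"][140:400,200:440],None,fx=2,fy=2,interpolation=cv2.INTER_CUBIC); b=cv2.resize(s["img"][190:300,305:385],None,fx=4,fy=4,interpolation=cv2.INTER_CUBIC)
cv[:520,:480]=a; cv[:440,480:800]=b; cv2.imwrite("pics/w11.png",cv[:,:,::-1])
```

```text
[0.43931988 0.17348214 0.15236392] [ 0.15958205  0.53325697 -1.41738337]
d cm [ 2.44 -0.03  0.25] rotvec [ 0.002 -0.002 -0.003]
```

View pics/w11.png

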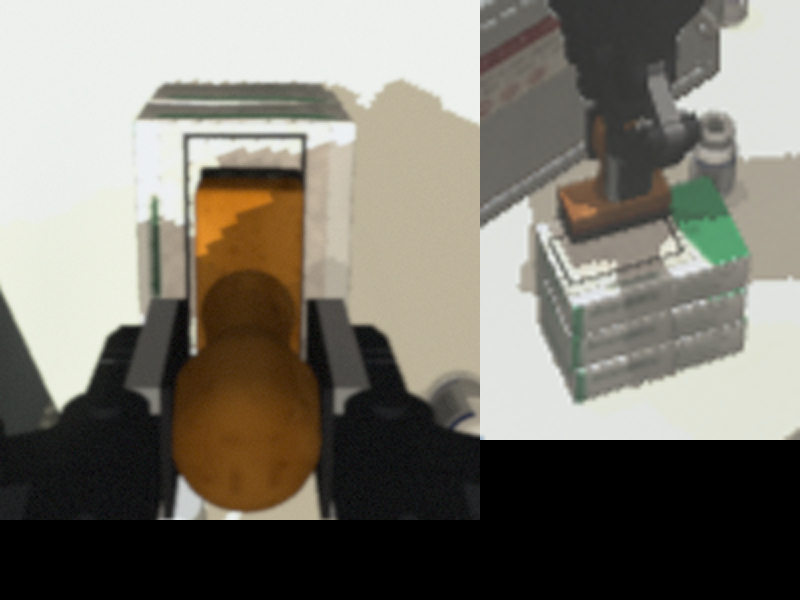

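View 12: block sits inside the frame's width, far sole edge at row ~224, block far top edge ~235, matching a level stamp (predicted 223/236); in the scene view it looks upright. Measuring its tilt against the pre-grasp picture.

Run:
```python
from h import *
for f,cols,rs in (("w9",(312,330),(180,225)),("w11",(303,345),(205,250)),("w10",(305,345),(205,250))):
    c=dict(np.load(f+".npz")); im=c["img"]; p=im[rs[0]:rs[1],cols[0]:cols[1]].mean(1); print(f); print([(rs[0]+i,*map(int,q)) for i,q in enumerate(p)])
c=dict(np.load("w9.npz")); y=np.array([-.2215,.975,0])
for s in(0,.0015): 
  C=np.array([.4353,.373,.021])+y*s; print("w9 pred top",proj(c,C+y*.026),"bot",proj(c,C+y*.026-[0,0,.021]))
c=dict(np.load("w11.npz")); t=np.radians(19.7); y=np.array([np.sin(t),np.cos(t),0]);C=np.array([.4393,.1735,.1524-.0426+.021]); print("w11 pred",proj(c,C+y*.026),proj(c,C+y*.026-[0,0,.021])); frame(c,(150,100,500,420),.084)
print(proj(c,np.array([.4385,.1714,.084])+y*.030))
```

```text
w9
[(180, 196, 201, 197), (181, 196, 201, 197), (182, 196, 201, 197), (183, 196, 202, 197), (184, 196, 201, 197), (185, 196, 201, 197), (186, 196, 202, 197), (187, 196, 202, 197), (188, 196, 202, 197), (189, 196, 201, 197), (190, 196, 202, 197), (191, 197, 202, 197), (192, 196, 201, 197), (193, 196, 201, 196), (194, 196, 201, 197), (195, 193, 199, 194), (196, 173, 178, 174), (197, 120, 123, 120), (198, 60, 62, 59), (199, 37, 31, 25), (200, 45, 27, 11), (201, 59, 34, 8), (202, 85, 49, 11), (203, 117, 68, 13), (204, 140, 82, 15), (205, 151, 89, 17), (206, 156, 91, 18), (207, 158, 93, 19), (208, 158, 94, 19), (209, 159, 94, 20), (210, 159, 95, 21), (211, 159, 95, 20), (212, 159, 95, 21), (213, 159, 95, 20), (214, 160, 96, 23), (215, 160, 97, 24), (216, 160, 96, 23), (217, 161, 97, 24), (218, 161, 97, 22), (219, 161, 97, 22), (220, 161, 97, 23), (221, 160, 96, 22), (222, 159, 95, 21), (223, 157, 94, 19), (224, 157, 93, 21)]
w11
[(205, 224, 228, 222), (206, 178, 182, 175), (207, 118, 120, 115), (208, 114, 114, 109), (209, 170, 172, 164), (210, 219, 221, 214), (211, 233, 236, 230), (212, 2
[... 1301 characters left out ...]
 37, 19), (230, 64, 39, 13), (231, 70, 42, 11), (232, 75, 44, 11), (233, 87, 52, 12), (234, 113, 67, 17), (235, 145, 86, 21), (236, 172, 103, 24), (237, 189, 113, 26), (238, 197, 118, 27), (239, 200, 120, 28), (240, 202, 122, 29), (241, 203, 123, 30), (242, 204, 124, 30), (243, 204, 123, 30), (244, 204, 124, 31), (245, 205, 125, 31), (246, 205, 125, 31), (247, 205, 125, 32), (248, 206, 126, 33), (249, 205, 125, 32)]
w9 pred top [321.16888694 202.52656456] bot [321.20676701 196.38967138]
w9 pred top [321.17738532 199.94943172] bot [321.21465208 194.00701   ]
w11 pred [322.12451621 235.96197893] [322.04838489 223.4367787 ]
frame mm 437.6 171.3 [33.1 64.8] yaw -23.48
[321.8933033  207.99028551]
```

Run:
```python
from h import *
c=dict(np.load("w11.npz")); t=np.radians(-19.7); x=np.array([np.cos(t),np.sin(t),0]); y=np.array([-np.sin(t),np.cos(t),0]); F=np.array([.4385,.1714,0])
hs=cv2.cvtColor(c["img"],cv2.COLOR_RGB2HSV); m=cv2.inRange(hs,(3,70,40),(22,255,255)); g=cv2.cvtColor(c["img"],cv2.COLOR_RGB2GRAY).astype(int)
for v in range(238,274,6):
    u=np.where(m[v,270:380])[0]+270; a,b=[(onz(c,(q,v),.1308)-F)@x*1000 for q in(u.min(),u.max()+1)]; print("block",v,u.min(),u.max(),round(a,2),round(b,2),"mid",round((a+b)/2,2))
for v in range(213,223,3):
    r=g[v]; l=285+r[285:300].argmin(); q=345+r[345:360].argmin(); a,b=[(onz(c,(w+.5,v),.084)-F)@x*1000 for w in(l,q)]; print("frame",v,l,q,round(a,2),round(b,2),"mid",round((a+b)/2,2))
col=g[200:214,300:345].mean(1); print("far line",(onz(c,(322,200+col.argmin()+.5),.084)-F)@y*1000)
o=robot.get_obs(); print("tcp rel F",(o["tcp_pos"]-F)@x*1000,(o["tcp_pos"]-F)@y*1000)
```

```text
block 238 297 352 -9.7 12.04 mid 1.17
block 244 297 351 -9.74 11.7 mid 0.98
block 250 298 351 -9.38 11.76 mid 1.19
block 256 297 351 -9.81 11.81 mid 1.0
block 262 296 351 -10.23 11.87 mid 0.82
block 268 297 351 -9.87 11.92 mid 1.02
frame 213 292 352 -14.64 15.26 mid 0.31
frame 216 292 352 -14.66 15.3 mid 0.32
frame 219 293 351 -14.19 14.83 mid 0.32
frame 222 293 351 -14.22 14.87 mid 0.33
far line 29.74271478024591
tcp rel F 0.2792593050768957 1.8368982851471156
```

Call:
carry_out --steps '[{"rx": 0.002, "ry": 0, "rz": -0.003, "dx": 0.8, "dy": -0.07, "dz": 0.19, "hand": 0.1}, {"rx": 0.002, "ry": 0, "rz": -0.003, "dx": 1.6, "dy": -0.07, "dz": 0.19, "hand": 0.1}, {"rx": 0.002, "ry": 0, "rz": -0.003, "dx": 2, "dy": -0.07, "dz": 0.19, "hand": 0.1}, {"rx": 0.002, "ry": 0, "rz": -0.003, "dx": 2, "dy": -0.07, "dz": 0.19, "hand": 0.1}, {"rx": 0.002, "ry": 0, "rz": -0.003, "dx": 2, "dy": -0.07, "dz": 0.19, "hand": 0.1}, {"rx": 0.002, "ry": 0, "rz": -0.003, "dx": 2, "dy": -0.07, "dz": 0.19, "hand": 0.1}, {"rx": 0.002, "ry": 0, "rz": -0.003, "dx": 2, "dy": -0.07, "dz": 0.19, "hand": 0.1}]'

```text
time: 13.22
tcp_pos: [0.4378, 0.1708, 0.1316]
tcp_rot: [[-0.001, 0.941, -0.339], [0.001, -0.339, -0.941], [-1.0, -0.001, -0.001]]
force: [0.1, 0.6, -0.3]
opening: 0.0217
```

```bash
cat > m.py <<'E'
from h import *
c=cams.read_camera("wrist"); o=robot.get_obs(); zt=o["tcp_pos"][2]; t=np.radians(-19.7); x=np.array([np.cos(t),np.sin(t),0]); y=np.array([-np.sin(t),np.cos(t),0]); F=np.array([.4385,.1714,0])
hs=cv2.cvtColor(c["img"],cv2.COLOR_RGB2HSV); m=cv2.inRange(hs,(3,70,40),(22,255,255)); g=cv2.cvtColor(c["img"],cv2.COLOR_RGB2GRAY).astype(int)
B=[]; 
for v in range(238,270,3):
    u=np.where(m[v,270:380])[0]+270; B.append([(onz(c,(q,v),zt-.0216)-F)@x*1000 for q in(u.min(),u.max()+1)])
B=np.array(B); print("block edges",B.mean(0).round(2),"mid slope deg",np.degrees(np.polyfit(np.arange(0,len(B))*1.25,B.mean(1),1)[0]).round(2))
p=g[190:250,305:340].mean(1); print("profile",[(190+i,int(q)) for i,q in enumerate(p)][5:42])
for v in (212,214,216,218,220):
    l=275+g[v,275:297].argmin(); q=347+g[v,347:370].argmin(); print("frame",v,l,q,[round((onz(c,(w+.5,v),.084)-F)@x*1000,2) for w in(l,q)])
print("tcp",o["tcp_pos"],"rel F",(o["tcp_pos"]-F)@x*1000,(o["tcp_pos"]-F)@y*1000,"force",o["force"],o["time"],o["tcp_rot"].round(4).tolist())
print("pred foot far edge row",proj(c,o["tcp_pos"]+y*.026-[0,0,.0426]),"frame far line row",proj(c,F+y*.0298+[0,0,.084]))
E
python3 m.py
```

```text
block edges [-10.24  11.32] mid slope deg -0.12
profile [(195, 102), (196, 105), (197, 101), (198, 90), (199, 99), (200, 143), (201, 192), (202, 216), (203, 223), (204, 232), (205, 237), (206, 237), (207, 225), (208, 177), (209, 113), (210, 97), (211, 153), (212, 214), (213, 233), (214, 237), (215, 238), (216, 238), (217, 238), (218, 238), (219, 238), (220, 235), (221, 225), (222, 196), (223, 137), (224, 71), (225, 33), (226, 28), (227, 31), (228, 33), (229, 38), (230, 42), (231, 45)]
frame 212 291 356 [np.float64(-14.25), np.float64(14.76)]
frame 214 290 356 [np.float64(-14.71), np.float64(14.78)]
frame 216 290 356 [np.float64(-14.73), np.float64(14.8)]
frame 218 290 357 [np.float64(-14.75), np.float64(15.26)]
frame 220 291 356 [np.float64(-14.33), np.float64(14.84)]
tcp [0.43778786 0.17081711 0.13164965] rel F -0.4739676484824668 -0.7888323548842077 force [ 0.05066804  0.29732708 -0.43502394] 13.2667 [[-0.0004, 0.9408, -0.339], [0.0012, -0.339, -0.9408], [-1.0, -0.0008, -0.001]]
pred foot far edge row [322.35519152 223.39181902] frame far line row [323.42776024 210.74357812]
```

Call:
carry_out --steps '[{"rx": 0, "ry": 0, "rz": 0, "dx": 0, "dy": -0.03, "dz": -0.1, "hand": 0.1}, {"rx": 0, "ry": 0, "rz": 0, "dx": 0.15, "dy": -0.03, "dz": -0.1, "hand": 0.1}, {"rx": 0, "ry": 0, "rz": 0, "dx": 0.35, "dy": -0.03, "dz": -0.1, "hand": 0.1}, {"rx": 0, "ry": 0, "rz": 0, "dx": 0.35, "dy": -0.03, "dz": -0.1, "hand": 0.1}, {"rx": 0, "ry": 0, "rz": 0, "dx": 0.35, "dy": -0.03, "dz": -0.1, "hand": 0.1}, {"rx": 0, "ry": 0, "rz": 0, "dx": 0.35, "dy": -0.03, "dz": -0.1, "hand": 0.1}]'

```text
time: 13.77
tcp_pos: [0.4377, 0.1717, 0.128]
tcp_rot: [[-0.001, 0.941, -0.339], [0.001, -0.339, -0.941], [-1.0, -0.001, -0.001]]
force: [0.1, -0.2, -0.3]
opening: 0.0219
```

```bash
python3 m.py | grep -v profile
```

```text
block edges [-10.68  10.92] mid slope deg -0.71
frame 212 294 351 [np.float64(-13.02), np.float64(11.9)]
frame 214 291 358 [np.float64(-14.35), np.float64(14.98)]
frame 216 291 358 [np.float64(-14.37), np.float64(15.0)]
frame 218 291 358 [np.float64(-14.39), np.float64(15.02)]
frame 220 291 358 [np.float64(-14.41), np.float64(15.04)]
tcp [0.43770053 0.17172692 0.12799186] rel F -0.8628802702143022 0.03828666348985036 force [ 0.12189993 -0.24060477 -0.04654918] 13.8167 [[-0.0008, 0.9407, -0.3391], [0.001, -0.3391, -0.9407], [-1.0, -0.001, -0.0007]]
pred foot far edge row [322.31509558 223.28053021] frame far line row [324.28302887 214.17587745]
```

Call:
carry_out --steps '[{"rx": 0, "ry": 0, "rz": 0, "dx": 0.12, "dy": 0, "dz": 0, "hand": 0.1}, {"rx": 0, "ry": 0, "rz": 0, "dx": 0.24, "dy": 0, "dz": 0, "hand": 0.1}, {"rx": 0, "ry": 0, "rz": 0, "dx": 0.36, "dy": 0, "dz": 0, "hand": 0.1}, {"rx": 0, "ry": 0, "rz": 0, "dx": 0.36, "dy": 0, "dz": 0, "hand": 0.1}, {"rx": 0, "ry": 0, "rz": 0, "dx": 0.36, "dy": 0, "dz": 0, "hand": 0.1}, {"rx": 0, "ry": 0, "rz": 0, "dx": 0.36, "dy": 0, "dz": 0, "hand": 0.1}, {"rx": 0, "ry": 0, "rz": 0, "dx": 0.36, "dy": 0, "dz": 0, "hand": 0.1}, {"rx": 0, "ry": 0, "rz": 0, "dx": 0.36, "dy": 0, "dz": 0, "hand": 0.1}]'

```text
time: 14.48
tcp_pos: [0.4378, 0.1718, 0.1245]
tcp_rot: [[-0.001, 0.941, -0.339], [0.001, -0.339, -0.941], [-1.0, -0.001, -0.001]]
force: [-0.3, -0.6, 3.2]
opening: 0.0218
```

```bash
python3 m.py
```

```text
block edges [-10.6   10.97] mid slope deg -0.55
profile [(195, 178), (196, 155), (197, 116), (198, 100), (199, 99), (200, 101), (201, 103), (202, 95), (203, 85), (204, 99), (205, 144), (206, 192), (207, 215), (208, 221), (209, 229), (210, 234), (211, 234), (212, 226), (213, 190), (214, 127), (215, 86), (216, 122), (217, 185), (218, 222), (219, 233), (220, 235), (221, 236), (222, 236), (223, 234), (224, 220), (225, 164), (226, 90), (227, 39), (228, 31), (229, 36), (230, 41), (231, 44)]
frame 212 296 351 [np.float64(-11.79), np.float64(11.78)]
frame 214 296 351 [np.float64(-11.8), np.float64(11.8)]
frame 216 290 358 [np.float64(-14.39), np.float64(14.82)]
frame 218 290 358 [np.float64(-14.41), np.float64(14.84)]
frame 220 290 358 [np.float64(-14.43), np.float64(14.86)]
tcp [0.43779468 0.17174588 0.12447095] rel F -0.7806313062145599 0.08787162387328734 force [-0.76512947 -0.76090746  3.08547563] 14.5333 [[-0.0005, 0.9407, -0.3391], [0.001, -0.3391, -0.9407], [-1.0, -0.0008, -0.0008]]
pred foot far edge row [322.20971985 223.33358903] frame far line row [324.00628605 216.07096665]
```

Pressed: lateral error is about 0.05 mm, the end gap is ~4.1 mm (4 expected), and the force is ~3 N upward. Holding briefly, then handing in.

Call:
carry_out --steps '[{"rx": 0, "ry": 0, "rz": 0, "dx": 0, "dy": 0, "dz": 0, "hand": 0.1}, {"rx": 0, "ry": 0, "rz": 0, "dx": 0, "dy": 0, "dz": 0, "hand": 0.1}, {"rx": 0, "ry": 0, "rz": 0, "dx": 0, "dy": 0, "dz": 0, "hand": 0.1}, {"rx": 0, "ry": 0, "rz": 0, "dx": 0, "dy": 0, "dz": 0, "hand": 0.1}, {"rx": 0, "ry": 0, "rz": 0, "dx": 0, "dy": 0, "dz": 0, "hand": 0.1}, {"rx": 0, "ry": 0, "rz": 0, "dx": 0, "dy": 0, "dz": 0, "hand": 0.1}]'

```text
time: 15.03
tcp_pos: [0.4377, 0.1718, 0.1244]
tcp_rot: [[-0.001, 0.941, -0.339], [0.001, -0.339, -0.941], [-1.0, -0.001, -0.001]]
force: [0.1, -0.8, 3.6]
opening: 0.0217
```

```bash
python3 -c "
from cell import robot
o=robot.get_obs(); print(o['time'],o['tcp_pos'],o['force'],o['opening']); print(robot.hand_in())"
```

```text
15.0333 [0.43774696 0.17176855 0.12438862] [ 0.09021761 -0.7529836   3.64451527] 0.02174451181926857
the job is handed in; nothing more can be done
None
```

The job is done and handed in at 15 s: the labelled carton is on the column, and the stamp is held pressed on the frame.

- **Carton:** I set it on the column label up, lengthwise at about -19.7°, and released it. After release, its edges looked flush in the wrist and scene views.
- **Stamp:** I gripped it by the knob and pressed it on the frame. The last checks showed it centred sideways to about 0.1 mm and lengthwise to about 0.4 mm. It looked level to within about 1° just before pressing, and its turn is within about 0.5° of the frame.
- **Press:** The force was about 3.6 N and steady, with the sole squeezed by an estimated 2–3 mm.

**Less certain:**
- The column's yaw came out between -19.3° and -20.5° depending on the edge; I used -19.7°.
- The stamp's far-edge position first appeared about 3 mm off. I had mistaken its visible side face for the top edge, and the later profile check agreed with a level, centred stamp.
- I did not measure the column and the other things again after the stamp press. In the views I looked at, nothing had moved.

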